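Stand the rinsed water filters in the caddy, pocket one first

ROBOT

A 6-joint arm with a two-finger parallel gripper is mounted at the origin on the work surface. World frame = base frame: x ahead of the robot, y to its left, z up, the work surface at z = 0. Lengths are in mm, angles in rad, forces in N, time in s.
With the tool pointing down it reaches from about 300 to 825 mm from the base axis. Payload 5.4 kg.
Tool frame: the origin (TCP) lies at the very end of the fingers, on their centre line; the grasp point (between the pads) lies 19 mm behind it; z points along the fingers, y is the direction in which the jaws open and shut (so a half turn about z gives the same grasp; the last joint's range is limited). The gripper opens to 92 mm and grips with 3 to 60 N. Pads are 20 mm wide; open, the fingers measure 128 mm over their backs; the gripper's body (75 mm by 189 mm) begins 69 mm behind the grasp point.
Start: joints at [-1.394, 0.158, 1.597, -0, 1.386, -0.21], TCP at [216.881, -532.511, 177.101] pointing down, gripper open.
Joint ranges: [-2.91, 2.91], [-0.94, 2.29], [0.18, 2.7], [-1.29, 4.43], [0.17, 2.64], [-3, 3]. Speed limits (rad/s): [2.57, 2.57, 3.14, 3.14, 3.14, 3.14].

INTERFACE

Orientations are given as [roll, pitch, yaw] about the fixed x, y, z axes, in that order (R = Rz(yaw) Ry(pitch) Rx(roll)).
In Python, from workcell import manip, effector, readout, vision, nets gives the robot as it stands. Calls block until the motion is done:
- manip.movep(position, orientation): joint-space move of the TCP to a pose.
- manip.movel(position, speed=150, rotation=None): straight line of the TCP; rotation=None keeps the orientation; speed is the mean speed in mm/s.
- manip.move_j(angles): joint-space move.
- effector.grip(opening, squeeze=None): finger opening in mm; squeeze is the grip in N (None keeps the last); returns when the fingers have stopped.
- manip.sleep(seconds).
- manip.inverse_kinematics(position, orientation): joint angles nearest the present ones, or None.
- readout.get_obs(): the state.
- vision.capture(name): name is "scene" or "top" or "wrist"; returns a dict with "pixels" (420x560x3 uint8, blue, green, red), "camera_matrix" (3x3 intrinsics, pixels), "k1" (the pictures are not rectified: a ray, as slopes to the right and down, at radius r is drawn at 1 + k1 r^2 times it, then the intrinsics apply), "extrinsics" (4x4, takes a point from world to camera coordinates). Camera axes: x right, y down, z forward; pixel columns grow to the right and rows downward; lengths in mm; the calibration is good to about 2 mm. A picture is of the moment at which its call begins. There is no depth.
A pose or a line that the arm cannot do raises manip.PlanningError and nothing moves.
- manip.sign_off(): hands the job in, once; it reports no verdict.
Trained networks look in the newest picture that a camera, given by its name, has taken for a name from the list of things; names that differ only in an ending like _2 or _b are one class to them, and where a whole thing is asked for, a point or a joint stands for the part that bears it (a point fixed in the world has none). Each returns a list of dicts, best first, with "score" (0 to 1); they miss things now and then, are a little off and sometimes report something else, mostly with a low value. They report only what shows in the picture. A call takes as long as a camera call.
- nets.find_in(query, camera): "rect" ([left, top, right, bottom] in pixels, round what is visible of it).
- nets.tip_of(query, camera): "point" ([column, row] in pixels: a listed point, or the origin of a listed thing).
The state is a dict: "time_s": time; "joints": joint angles; "joint_vel": joint speeds; "effort": joint torques, N m; "tcp_pos": TCP position; "tool_rot": TCP orientation; "force": force on the tool from outside, world axes, zero at the start; "moment": the same for the moment, N m; "finger_gap": finger opening in mm.
Only numpy, scipy, OpenCV 4.12 (cv2) and the standard library are available. Lean on these libraries where they do the work, as an engineer would, in place of code of your own. Each camera call takes 0.05 s, during which the arm holds its last target.

TASK

Set the rinsed mesh filters in the steel caddy in the order in which they go back into the water housing: first the short wide one into pocket one (the end pocket with one stud on its rim), then the tall slim one into pocket two (the middle pocket with two studs). Lower each to the floor of its pocket before you let go of it, and leave both standing upright there; the filter lying on its side is a spare and not needed.

Things in the scene. Friction and masses are not known exactly. Their poses are not given: they have to be found in the camera images.
- short_filter: The short wide filter: a rigid straight steel mesh cylinder with plain steel end bands, 52 mm in diameter, 110 mm high, about 0.17 kg, standing upright and loose. Origin: centre of its underside; z up along its axis. A clear glass tumbler (68 mm across, 110 mm high) and a small flat metal jar lid are among the filters.
- tall_filter: The tall slim filter: same make, 40 mm in diameter, 150 mm high, about 0.17 kg, standing upright and loose. Origin: centre of its underside; z up along its axis. (A third filter, 44 mm by 125 mm with squarish grey plastic ends, lies on its side: the spare.)
- pocket_one (a point): Floor centre of pocket one (an end pocket) of a steel caddy fixed to the worktop at any yaw: 3 square pockets in a row, 70 mm wide inside, 74 mm pitch, 4 mm walls; floors 4 mm, rims 54 mm above the worktop. An 18 mm flange along each long rim has 1, 2 or 3 dark studs (6 mm high) beside each pocket: its number. Axes: z up, y along the row from pocket one to three, x across it.
- pocket_two (a point): Floor centre of pocket two, the middle pocket with two studs, in the same caddy; same axes, floor 50 mm below the rim. The short filter has 9 mm play each way in its pocket and stands 60 mm out of it; the tall one has 15 mm play and stands 100 mm out. Fingers closing across the row (along x) stay clear of the filter next door.

How it is judged:
By the outcome, as a careful person would: the job done as asked, in the order asked, and still so for the second after the job is handed in, with the robot touching nothing.
It also fails if it takes over 67 s, if anything falls off the work surface, if the arm or the gripper's body presses on something with over 40 N, if the wrist force passes 120 N, or if a joint passes its speed limit or range.

## Working session

There is one attempt and no reset: what is moved stays moved. The work goes in short steps, each a Python script; the robot and the scene stay as the last script left them, time stands still between calls to the robot, and variables do not carry over. Pictures are saved under pics/ and viewed, and the job is handed in when it is done.

```bash
ls; mkdir -p pics; python3 - <<'E'
from workcell import manip, effector, readout, vision, nets
import cv2
print(readout.get_obs())
for c in ("scene","top","wrist"):
    p=vision.capture(c); cv2.imwrite(f"pics/{c}0.png",p["pixels"])
    print(c,p["camera_matrix"].tolist() if hasattr(p["camera_matrix"],'tolist') else p["camera_matrix"],p["k1"],p["extrinsics"])
    for q in("short_filter","tall_filter","pocket_one","pocket_two"):
        print(q,[(d["point"],round(d["score"],2)) for d in nets.tip_of(q,c)][:3],[(d["rect"],round(d["score"],2)) for d in nets.find_in(q,c)][:3])
print(readout.get_obs()["time_s"])
E
```

```text
pics
{'time_s': 0.0, 'joints': array([-1.39414246e+00,  1.59057561e-01,  1.59821623e+00, -6.07129115e-07,
        1.38617616e+00, -2.10085993e-01]), 'joint_vel': array([ 1.25350259e-04, -1.05148551e-03,  1.76170594e-03,  1.61314635e-03,
       -6.50378204e-05,  1.18531095e-03]), 'effort': array([ 1.53818564e-03, -3.85566974e+01, -3.22105587e+01,  7.01372232e-02,
        3.79218254e-02, -1.41002274e-04]), 'tcp_pos': array([ 216.7381171 , -531.84902805,  176.12220868]), 'tool_rot': array([-3.13977607e+00, -3.86744807e-04,  3.86739619e-01]), 'force': array([ 0.15936089,  0.05981403, -0.96109511]), 'moment': array([-0.02031026, -0.03805177, -0.02087522]), 'finger_gap': 91.75061428535963}
scene [[524.1969711891893, 0.0, 273.2200349523663], [0.0, 524.1969711891893, 208.35303495046065], [0.0, 0.0, 1.0]] -0.04666742155032685 [[-5.23059669e-01  8.52266755e-01 -7.06825522e-03  2.52700385e+02]
 [ 5.91613491e-01  3.57094818e-01 -7.22825545e-01 -3.31726973e+02]
 [-6.13516145e-01 -3.82262566e-01 -6.90994407e-01  1.39055504e+03]
 [ 0.00000000e+00  0.00000000e+00  0.00000000e+00  1.00000000e+00]]
sh
[... 823 characters left out ...]
filter [([160.0, 211.3], 0.56)] [([118.5, 182.4, 169.3, 221.9], 0.98)]
pocket_one [([450.6, 205.4], 0.62)] [([347.2, 163.9, 486.1, 232.0], 0.64)]
pocket_two [([409.2, 203.7], 0.64)] [([346.8, 166.2, 488.3, 231.9], 0.78)]
wrist [[346.1646000078886, 0.0, 284.7030943793362], [0.0, 346.1646000078886, 211.44579430063283], [0.0, 0.0, 1.0]] -0.0906118299090807 [[ 3.77319017e-01 -9.26083265e-01  3.82153112e-04 -5.74982588e+02]
 [-9.00440749e-01 -3.66774854e-01  2.33843245e-01 -2.77033678e+01]
 [-2.16418152e-01 -8.85776095e-02 -9.72274236e-01  3.90064682e+02]
 [ 0.00000000e+00  0.00000000e+00  0.00000000e+00  1.00000000e+00]]
short_filter [] []
tall_filter [] []
pocket_one [] []
pocket_two [] []
1.35
```

View pics/scene0.png

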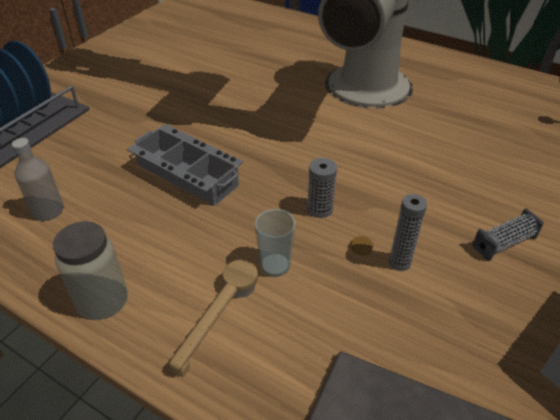

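View pics/top0.png

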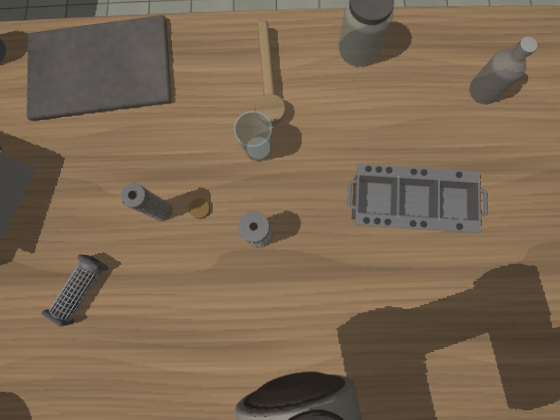

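```bash
cat > h.py <<'E'
import numpy as np, cv2
from scipy.optimize import least_squares
def ray(p,px):
    K=np.array(p["camera_matrix"]);E=np.array(p["extrinsics"]);k=p["k1"]
    d=np.array([(px[0]-K[0,2])/K[0,0],(px[1]-K[1,2])/K[1,1]]);u=d.copy()
    for _ in range(20): u=d/(1+k*(u@u))
    R=E[:3,:3];return -R.T@E[:3,3], R.T@np.array([u[0],u[1],1.])
def at(p,px,z):
    o,d=ray(p,px);return o+d*(z-o[2])/d[2]
def proj(p,X):
    K=np.array(p["camera_matrix"]);E=np.array(p["extrinsics"]);c=E[:3,:3]@np.array(X,float)+E[:3,3]
    u=c[:2]/c[2];u=u*(1+p["k1"]*(u@u));return K[0,0]*u[0]+K[0,2],K[1,1]*u[1]+K[1,2]
E
python3 - <<'E'
from workcell import vision
from h import *
for c in("scene","top"):
    p=vision.capture(c);im=p["pixels"]
    r={"scene":[(110,110,150,110),(290,140,150,140)],"top":[(335,150,165,95),(100,165,190,95)]}[c]
    for i,(x,y,w,h) in enumerate(r):
        s=800//w if 800//w*h<600 else 600//h
        cv2.imwrite(f"pics/{c}_crop{i}.png",cv2.resize(im[y:y+h,x:x+w],None,fx=s,fy=s,interpolation=cv2.INTER_CUBIC)); print(c,i,s)
S=vision.capture("scene");T=vision.capture("top")
for n,a,b,z in(("short",(318.5,211.9),(260.9,232.5),0),("tall",(400.2,260.7),(160,211.3),0),("p1",(163.4,160),(450.6,205.4),4),("p2",(183.4,172.3),(409.2,203.7),4)):
    print(n,at(S,a,z).round(1),at(T,b,z).round(1))
E
```

```text
scene 0 5
scene 1 4
top 0 4
top 1 4
short [502.1 116.9   0. ] [494.8 108.6   0. ]
tall [537.8 303.    0. ] [541. 306.   0.]
p1 [ 536.9 -251.4    4. ] [ 538.  -259.9    4. ]
p2 [ 547.5 -186.7    4. ] [ 543.4 -179.5    4. ]
```

View pics/scene_crop0.png

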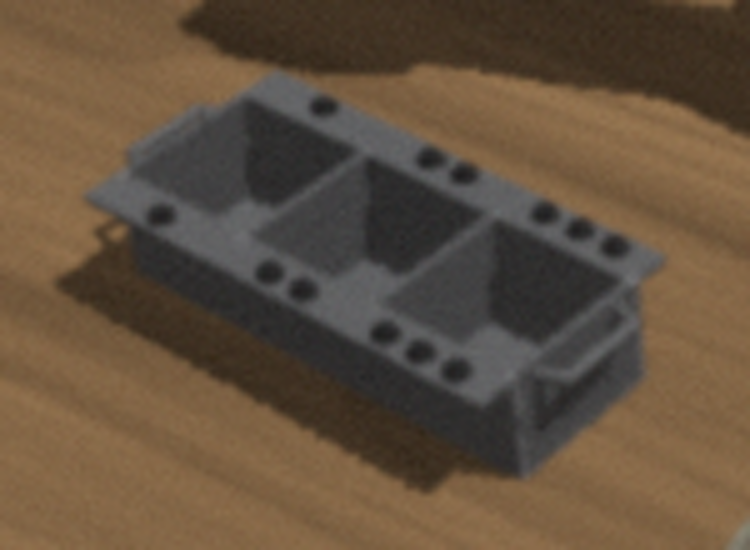

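View pics/top_crop0.png

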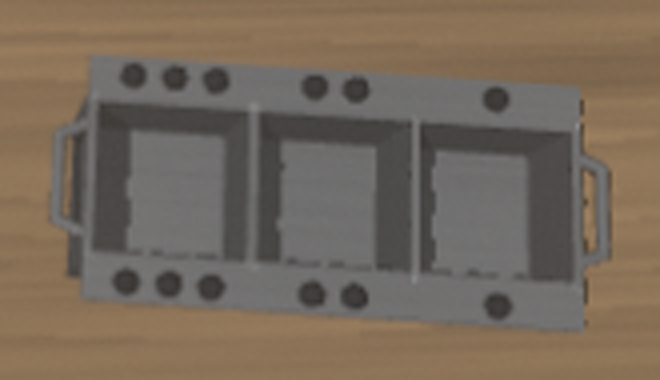

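View pics/top_crop1.png

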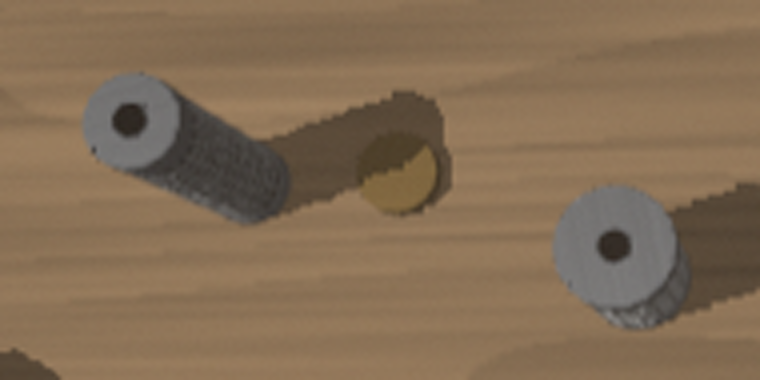

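View pics/scene_crop1.png

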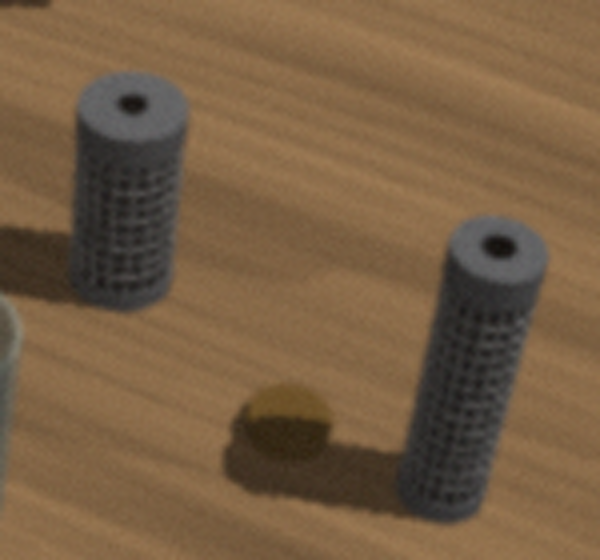

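The scene and top views agree. The two upright filters have their top holes at about (253,226) and (132,195) in the top view. The caddy's one-stud pocket is at the right end (≈450,205), and the brass lid and tumbler are nearby. Next I fit the positions from both cameras.

```bash
cat > fit.py <<'E'
from workcell import vision
from h import *
S=vision.capture("scene");T=vision.capture("top")
def up(U,s,o): return ((U[0]+.5)/s-.5+o[0],(U[1]+.5)/s-.5+o[1])
t0=lambda U:up(U,4,(335,150)); s0=lambda U:up(U,5,(110,110)); t1=lambda U:up(U,4,(100,165)); s1=lambda U:up(U,4,(290,140))
for n,a,b,z in(("short",(132,104),(614,246),110),("tall",(499,247),(129,120),150)):
    print(n,at(S,s1(a),z).round(1),at(T,t1(b),z).round(1))
m=lambda L:np.mean(L,axis=0)
# +x side / -x side, group means ; top image up = +x world
top=[[(496,99)],[(315,87),(357,89)],[(134,75),(176,77),(217,80)]], [[(498,306)],[(312,293),(354,297)],[(126,281),(168,284),(210,287)]]
sc=[[(161,215)],[(270,272),(302,289)],[(386,331),(421,351),(456,370)]],[[(323,105)],[(431,158),(465,173)],[(545,213),(581,229),(615,246)]]
for nm,C,f,D in(("top",T,t0,top),("scene",S,s0,sc)):
    P=np.array([[m([at(C,f(u),60)[:2] for u in g]) for g in side] for side in D])
    print(nm,"p1,p2,p3",P.mean(0).round(1).tolist())
    d=P.mean(0)[2]-P.mean(0)[0]; print(" pitch",np.hypot(*d)/2,"row dir deg",np.degrees(np.arctan2(d[1],d[0])),"half width",np.hypot(*(P[0]-P[1]).mean(0))/2)
E
python3 fit.py
```

```text
short [492.7 114.  110. ] [492.4 112.3 110. ]
tall [542.  303.2 150. ] [542.  301.7 150. ]
top p1,p2,p3 [[537.7, -253.8], [544.6, -180.5], [551.4, -107.4]]
 pitch 73.50168478166908 row dir deg 84.67752238427742 half width 47.73380200009941
scene p1,p2,p3 [[543.4, -248.9], [550.3, -175.6], [556.9, -102.2]]
 pitch 73.64692732900778 row dir deg 84.7417637954086 half width 47.74287164663314
```

```bash
python3 - <<'E'
from workcell import manip, effector, readout, vision, nets
from h import *
W=vision.capture("wrist");E=np.array(W["extrinsics"]);print("cam pos",-E[:3,:3].T@E[:3,3],"fwd",E[2,:3])
for y in(84.7,-95.3):
    for P in((540,-215,260),(492,113,68),(542,302,95),(540,-251,72),(547,-178,99),(547,-178,260),(542,302,260)):
        q=manip.inverse_kinematics(P,[np.pi,0,np.radians(y)]);print(y,P,None if q is None else np.round(q,2))
manip.movep((515,-195,270),[np.pi,0,np.radians(84.7)])
W=vision.capture("wrist");cv2.imwrite("pics/wrist1.png",W["pixels"])
for q in("pocket_one","pocket_two"): print(q,[(d["point"],at(W,d["point"],4).round(1),round(d["score"],2)) for d in nets.tip_of(q,"wrist")])
o=readout.get_obs();print(o["time_s"],o["tcp_pos"],o["tool_rot"])
E
```

```text
cam pos [ 276.42349676 -508.09044253  385.9359922 ] fwd [-0.21642183 -0.0885566  -0.97227533]
84.7 (540, -215, 260) [-0.59  0.13  1.46  0.    1.55 -0.49]
84.7 (492, 113, 68) [-0.01  0.09  1.9  -0.    1.15  0.08]
84.7 (542, 302, 95) [ 0.31  0.34  1.54 -0.    1.26  0.41]
84.7 (540, -251, 72) [-0.64  0.31  1.63  0.    1.2  -0.55]
84.7 (547, -178, 99) [-0.52  0.23  1.67  0.    1.24 -0.43]
84.7 (547, -178, 260) [-0.52  0.12  1.48  0.    1.54 -0.43]
84.7 (542, 302, 260) [ 0.31  0.24  1.35 -0.    1.56  0.41]
-95.3 (540, -215, 260) [-0.59  0.13  1.46 -0.    1.55  2.65]
-95.3 (492, 113, 68) None
-95.3 (542, 302, 95) [ 0.31  0.34  1.54  0.    1.26 -2.74]
-95.3 (540, -251, 72) [-0.64  0.31  1.63 -0.    1.2   2.6 ]
-95.3 (547, -178, 99) [-0.52  0.23  1.67 -0.    1.24  2.71]
-95.3 (547, -178, 260) [-0.52  0.12  1.48 -0.    1.54  2.71]
-95.3 (542, 302, 260) [ 0.31  0.24  1.35  0.    1.56 -2.74]
pocket_one [([305.7, 217.3], array([ 537.9, -256.2,    4. ]), 0.88)]
pocket_two [([307.8, 162.9], array([ 546.9, -179.9,    4. ]), 0.62)]
3.5333 [ 514.5943895  -195.83613857  269.66262408] [-3.14102667e+00 -1.25911386e-04  1.47663861e+00]
```

View pics/wrist1.png

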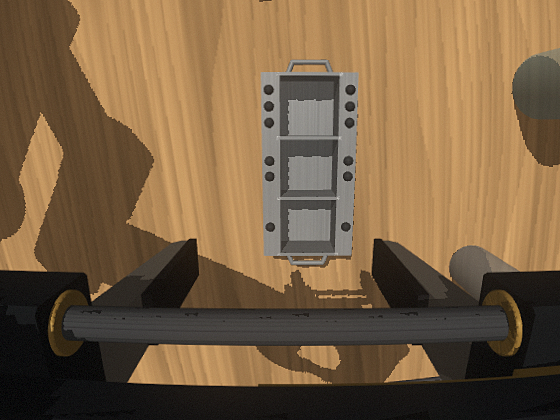

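```bash
python3 - <<'E'
import cv2
im=cv2.imread("pics/wrist1.png");print(im.shape)
cv2.imwrite("pics/wrist1c.png",cv2.resize(im[90:290,190:440],None,fx=3,fy=3,interpolation=cv2.INTER_CUBIC))
E
```

```text
(420, 560, 3)
```

View pics/wrist1c.png

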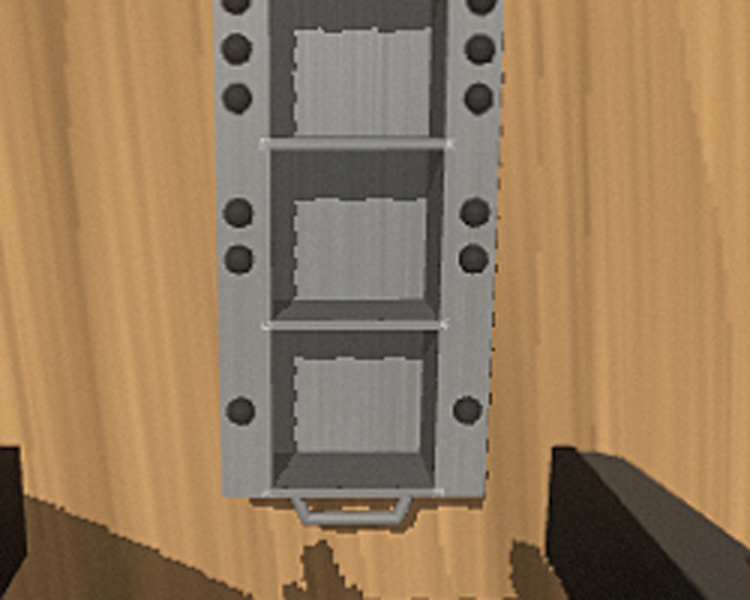

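```bash
python3 - <<'E'
from workcell import vision
from h import *
W=vision.capture("wrist")
f=lambda U:((U[0]+.5)/3-.5+190,(U[1]+.5)/3-.5+90)
L=[[(240.5,411)],[(238,213),(239,260)],[(236,2),(236.5,49),(237,99)]]
R=[[(467.5,410)],[(475,213),(473.5,259)],[(481,2),(480,49),(479,98)]]
P=np.array([[np.mean([at(W,f(u),60)[:2] for u in g],axis=0) for g in s] for s in(L,R)])
c=P.mean(0);d=c[2]-c[0];print(c.round(1),np.hypot(*d)/2,np.degrees(np.arctan2(d[1],d[0])),np.hypot(*(P[0]-P[1]).mean(0))/2)
E
```

```text
[[ 537.4 -253.5]
 [ 544.1 -180.8]
 [ 550.7 -108.2]] 72.99101911341205 84.75704316747063 47.60639852542355
```

The wrist view shows all three pockets, with the one-stud pocket nearest the gripper (≈305,217) and the two-stud pocket in the middle (≈307,163). It agrees with the top camera to 0.5 mm, so pocket two is at about (545,-180) and pocket one at about (538.5,-253.6). I grasp the short filter next.

```bash
python3 - <<'E'
from workcell import manip, effector, readout, vision, nets
from h import *
O=[np.pi,0,np.radians(84.7)]
manip.movep((492.6,113,230),O)
W=vision.capture("wrist");cv2.imwrite("pics/wrist2.png",W["pixels"])
print([(d["point"],at(W,d["point"],0).round(1),d["score"]) for d in nets.tip_of("short_filter","wrist")])
manip.movel((492.6,113,68),150)
o=readout.get_obs();print(o["time_s"],o["tcp_pos"],o["force"])
effector.grip(40,20)
o=readout.get_obs();print(o["time_s"],o["tcp_pos"],o["force"],o["finger_gap"])
manip.movel((492.6,113,90),60)
o=readout.get_obs();print(o["time_s"],o["tcp_pos"],o["force"],o["moment"],o["finger_gap"])
for c in("scene","wrist"): cv2.imwrite(f"pics/{c}3.png",vision.capture(c)["pixels"])
E
```

```text
[([284.5, 178.2], array([492.5, 114.9,   0. ]), 0.57)]
6.1083 [493.5250001  112.94669903  69.0076934 ] [-0.36611655 -0.7057546   0.99854006]
6.8083 [492.56381612 113.03512825  68.02953136] [-1.11880644 -0.14837948  1.37236641] 50.754094424789336
7.325 [492.89158283 112.97792415  90.41641444] [-0.12210053  0.42154579 -1.00285533] [-0.05236091 -0.0819682  -0.03740894] 50.77691169165992
```

```bash
python3 - <<'E'
import cv2,numpy as np
a=cv2.imread("pics/scene3.png")[80:290,230:430];b=cv2.imread("pics/wrist3.png");c=cv2.imread("pics/wrist2.png")
h=lambda i:cv2.resize(i,(400,300))
cv2.imwrite("pics/m3.png",np.vstack([h(a),np.zeros((0,400,3),np.uint8)]) if 0 else np.hstack([np.vstack([h(b),h(c)]),cv2.resize(a,(400,420)).copy() if 0 else np.vstack([cv2.resize(a,(400,420)),np.zeros((180,400,3),np.uint8)])]))
E
```

```text
(no output)
```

View pics/m3.png

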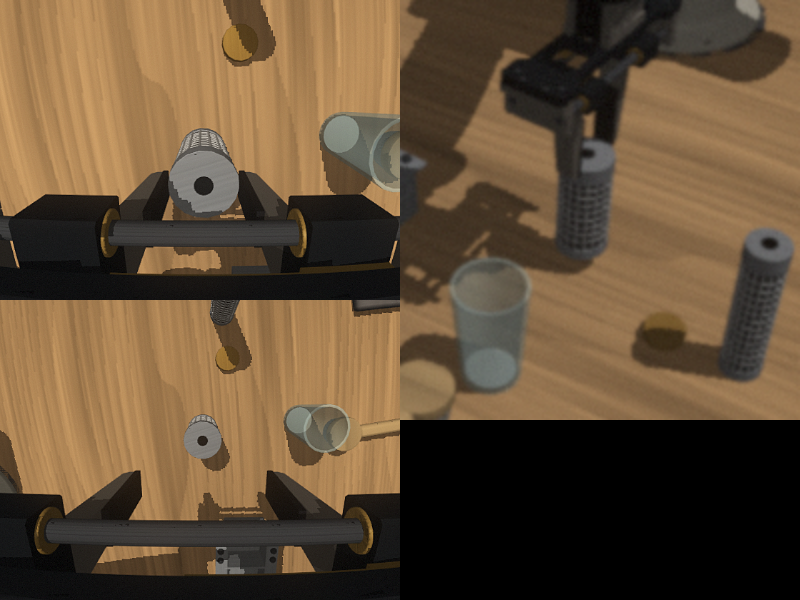

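The wrist and scene views show the short filter held upright between the pads, its hole at about (286,260) in the wrist image, and clear of the table. I carry it above pocket one and check there.

```bash
python3 - <<'E'
from workcell import manip, effector, readout, vision, nets
from h import *
O=[np.pi,0,np.radians(84.7)]
W=vision.capture("wrist");print("hole",at(W,(285.6,260.4),132).round(1),readout.get_obs()["tcp_pos"])
manip.movel((492.6,113,200),200)
manip.movep((538.5,-253.6,200),O)
manip.movel((538.5,-253.6,140),150)
manip.sleep(0.2)
for c in("scene","top","wrist"): cv2.imwrite(f"pics/{c}4.png",vision.capture(c)["pixels"])
o=readout.get_obs();print(o["time_s"],o["tcp_pos"],o["force"],o["tool_rot"],o["finger_gap"])
T=vision.capture("top");S=vision.capture("scene");W=vision.capture("wrist")
def crop(p,X,r=60):
    u,v=map(int,proj(p,X));im=p["pixels"].copy();im=im[max(v-r,0):v+r,max(u-r,0):u+r];return cv2.resize(im,(400,400),interpolation=cv2.INTER_CUBIC)
cv2.imwrite("pics/m4.png",np.hstack([crop(T,(538,-240,90)),crop(S,(538,-240,90))]))
E
```

```text
hole [491.8 112.1 132. ] [492.23508529 112.99520372  89.63336222]
10.4583 [ 538.88581326 -253.91000507  140.77860587] [-0.72289367 -0.17344652 -1.6559549 ] [3.14045253e+00 7.09259499e-04 1.47830596e+00] 51.148169646785014
```

View pics/m4.png

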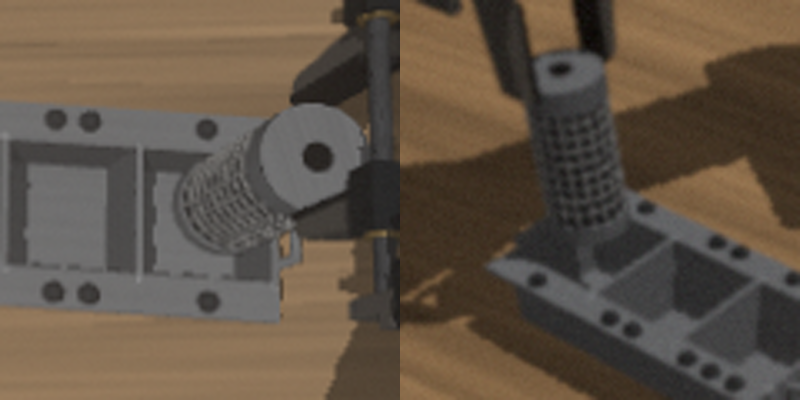

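View pics/wrist4.png

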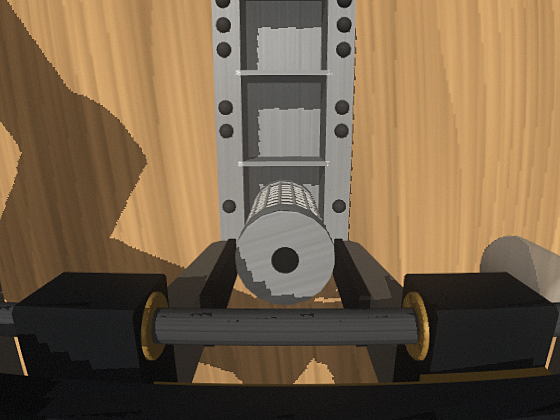

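The filter is lined up over pocket one: in the wrist view its centre at column 285 lies midway between the studs at columns 229 and 339. Now I lower it.

```bash
python3 - <<'E'
from workcell import manip, effector, readout, vision, nets
from h import *
x,y=538.5,-253.6
f=lambda:readout.get_obs()
f0=f()["force"]
manip.movel((x,y,76),90)
print(f()["force"]-f0,f()["tcp_pos"])
z=76
while z>70:
    z-=0.75; manip.movel((x,y,z),25); o=f(); F=o["force"]-f0; print(z,F.round(1),o["tcp_pos"].round(1))
    if F[2]>4 or np.hypot(*F[:2])>8: break
print(f()["time_s"],f()["finger_gap"])
for c in("scene","top","wrist"): cv2.imwrite(f"pics/{c}5.png",vision.capture(c)["pixels"])
E
```

```text
[0.0296267  0.29754694 0.12302232] [ 538.98682984 -253.96568071   76.66148365]
75.25 [ 0.4  0.3 -0.7] [ 538.8 -253.8   75.8]
74.5 [0.9 0.3 0.1] [ 538.5 -253.6   74.5]
73.75 [-0.4 -0.3 -0.3] [ 538.4 -253.6   73.7]
73.0 [-0.2 -0.3  0. ] [ 538.4 -253.6   72.9]
72.25 [-0.1  1.  -0.9] [ 538.5 -253.6   72.2]
71.5 [-1.   0.3  3. ] [ 538.6 -253.8   72. ]
70.75 [-3.2  1.   6.7] [ 538.8 -254.    72. ]
13.2167 50.8738953187468
```

Contact came at TCP z = 72.0, exactly as computed for the pocket floor. I release it, retreat and check.

```bash
python3 - <<'E'
from workcell import manip, effector, readout, vision, nets
from h import *
x,y=538.5,-253.6
O=[np.pi,0,np.radians(84.7)]
manip.movel((x,y,72),25)
effector.grip(78); o=readout.get_obs();print(o["finger_gap"],o["force"])
manip.movel((x,y,215),150)
manip.movep((520,-150,260),O)
T=vision.capture("top");S=vision.capture("scene");W=vision.capture("wrist")
def crop(p,X,r=60):
    u,v=map(int,proj(p,X));im=p["pixels"].copy();im=im[max(v-r,0):v+r,max(u-r,0):u+r];return cv2.resize(im,(400,400),interpolation=cv2.INTER_CUBIC)
cv2.imwrite("pics/m6.png",np.hstack([crop(W,(538,-240,60),100),crop(S,(538,-240,60))]))
for c,p in(("wrist",W),("scene",S),("top",T)):
    cv2.imwrite(f"pics/{c}6.png",p["pixels"]);
    print(c,[(at(p,d["point"],4).round(1),d["score"]) for d in nets.tip_of("short_filter",c)])
    print(c,"tall",[(at(p,d["point"],0).round(1),d["score"]) for d in nets.tip_of("tall_filter",c)])
print(readout.get_obs()["time_s"])
E
```

```text
78.13145885842786 [ 0.53217696 -0.31159043 -0.07182298]
wrist [(array([ 538.5, -255.8,    4. ]), 0.84)]
wrist tall [(array([ 536.2, -255.4,    0. ]), 0.38)]
scene [(array([ 541.3, -250.6,    4. ]), 0.89)]
scene tall [(array([542.7, 302.2,   0. ]), 0.78)]
top [(array([ 537.5, -251.3,    4. ]), 0.91)]
top tall [(array([540.7, 302.2,   0. ]), 0.82)]
16.2667
```

View pics/m6.png

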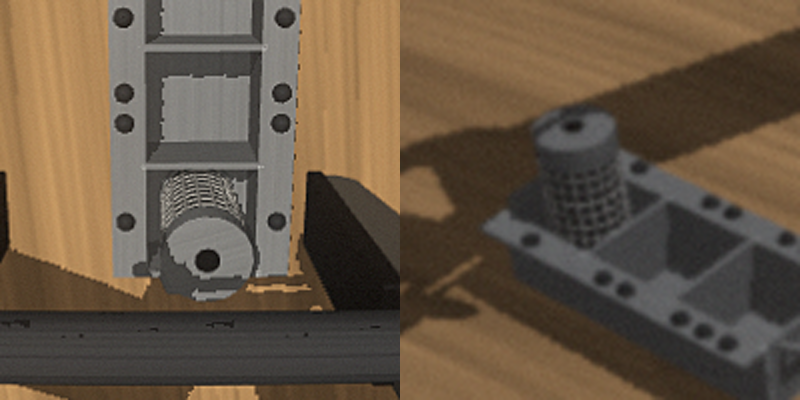

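The short filter stands upright in pocket one in both the wrist and scene crops. Next is the tall one.

```bash
python3 - <<'E'
from workcell import manip, effector, readout, vision, nets
from h import *
O=[np.pi,0,np.radians(84.7)]
x,y=542,302.4
manip.movep((x,y,260),O)
W=vision.capture("wrist");cv2.imwrite("pics/wrist7.png",W["pixels"])
print([(d["point"],at(W,d["point"],0).round(1),d["score"]) for d in nets.tip_of("tall_filter","wrist")])
manip.movel((x,y,95),150)
effector.grip(30,20)
o=readout.get_obs();print(o["time_s"],o["tcp_pos"],o["force"],o["finger_gap"])
manip.movel((x,y,117),60)
o=readout.get_obs();print(o["time_s"],o["tcp_pos"],o["force"],o["finger_gap"])
W=vision.capture("wrist");S=vision.capture("scene")
def crop(p,X,r=60):
    u,v=map(int,proj(p,X));im=p["pixels"].copy();im=im[max(v-r,0):v+r,max(u-r,0):u+r];return cv2.resize(im,(300,400),interpolation=cv2.INTER_CUBIC)
cv2.imwrite("pics/m7.png",np.hstack([cv2.resize(W["pixels"],(500,400)),crop(S,(542,302,90),70)]))
E
```

```text
[([282.6, 174.3], array([539.4, 305.5,   0. ]), 0.84)]
19.9417 [541.93054883 302.45086852  95.03060913] [-0.09708797 -0.37818992  0.39659251] 39.54989153220828
20.4583 [542.21364204 302.47727974 117.40260482] [ 0.18301647  0.64125242 -3.19806247] 39.540071375139924
```

View pics/m7.png

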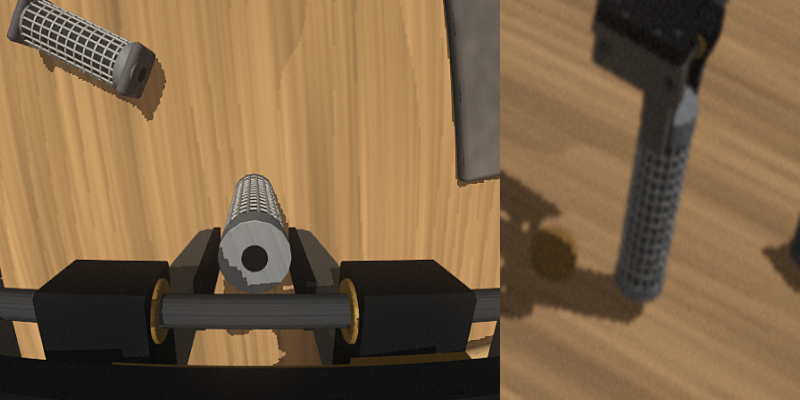

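The tall filter is held upright and lifted; the scene crop shows it clear of the table, and the wrist view shows it centred between the pads. I carry it high to pocket two.

```bash
python3 - <<'E'
from workcell import manip, effector, readout, vision, nets
from h import *
O=[np.pi,0,np.radians(84.7)]
manip.movel((542,302.4,250),200)
x,y=545.3,-179.9
manip.movep((x,y,250),O)
manip.movel((x,y,172),150)
manip.sleep(0.2)
T=vision.capture("top");S=vision.capture("scene");W=vision.capture("wrist")
def crop(p,X,r=60):
    u,v=map(int,proj(p,X));im=p["pixels"].copy();im=im[max(v-r,0):v+r,max(u-r,0):u+r];return cv2.resize(im,(400,400),interpolation=cv2.INTER_CUBIC)
cv2.imwrite("pics/m8.png",np.hstack([crop(W,(545,-180,90),120),crop(S,(545,-200,90))]))
o=readout.get_obs();print(o["time_s"],o["tcp_pos"],o["force"],o["finger_gap"])
E
```

```text
24.15 [ 545.66920372 -180.10603241  172.70170457] [ 0.52505847 -0.2461826  -2.07932969] 39.52351786435608
```

View pics/m8.png

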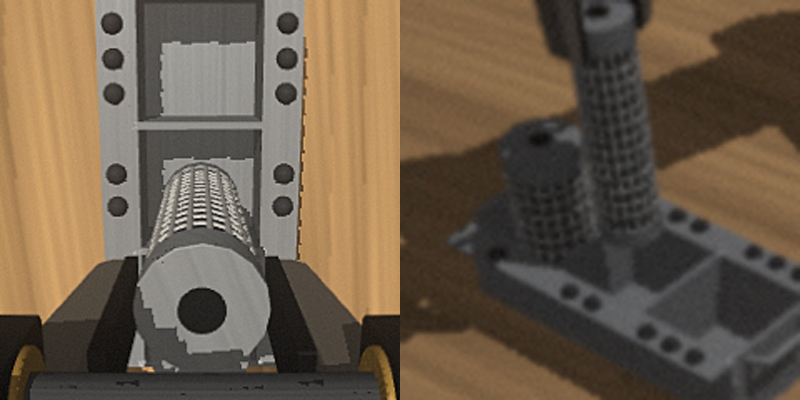

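The tall filter hangs over pocket two between the two-stud pairs, with the short one beside it undisturbed. Now I lower it.

```bash
python3 - <<'E'
from workcell import manip, effector, readout, vision, nets
from h import *
O=[np.pi,0,np.radians(84.7)]
x,y=545.3,-179.9
f=readout.get_obs
f0=f()["force"]
z=103;manip.movel((x,y,z),80);print((f()["force"]-f0).round(1),f()["tcp_pos"])
while z>97:
    z-=0.75; manip.movel((x,y,z),25); o=f(); F=o["force"]-f0; print(z,F.round(1),o["tcp_pos"].round(1))
    if F[2]>5 or np.hypot(*F[:2])>8: break
ok=abs(f()["tcp_pos"][2]-99)<1.2
if ok:
    manip.movel((x,y,99),25)
    effector.grip(72); print(f()["finger_gap"],f()["force"])
    manip.movel((x,y,270),150)
    manip.movep((480,-60,300),O)
T=vision.capture("top");S=vision.capture("scene");W=vision.capture("wrist")
def crop(p,X,r=60):
    u,v=map(int,proj(p,X));im=p["pixels"].copy();im=im[max(v-r,0):v+r,max(u-r,0):u+r];return cv2.resize(im,(400,400),interpolation=cv2.INTER_CUBIC)
cv2.imwrite("pics/m9.png",np.hstack([crop(T,(545,-200,90)),crop(S,(545,-200,90))]))
for c,p in(("scene",S),("top",T),("wrist",W)):
    cv2.imwrite(f"pics/{c}9.png",p["pixels"])
    for q in("short_filter","tall_filter"):print(c,q,[(at(p,d["point"],4).round(1),d["score"]) for d in nets.tip_of(q,c)])
print(ok,f()["time_s"],f()["force"])
E
```

```text
[-0.   1.6 -0.5] [ 545.8428856  -180.20048821  103.70921959]
102.25 [-0.3  0.4  0.1] [ 545.5 -180.   102.7]
101.5 [-1.   0.3  0.5] [ 545.3 -179.9  101.5]
100.75 [-0.2  0.4  0.2] [ 545.2 -179.9  100.6]
100.0 [-0.6 -0.2 -0.5] [ 545.2 -179.9   99.9]
99.25 [ 0.3  0.9 -0.5] [ 545.3 -179.9   99.2]
98.5 [-1.1  0.7  4.1] [ 545.5 -180.1   99. ]
97.75 [-1.6  1.   7.2] [ 545.7 -180.3   99. ]
72.00607950992791 [1.24820677 0.05566057 0.5907534 ]
scene short_filter [(array([ 543.3, -248.3,    4. ]), 0.78)]
scene tall_filter [(array([ 543.9, -177.5,    4. ]), 0.75)]
top short_filter []
top tall_filter []
wrist short_filter [(array([ 539.1, -251.7,    4. ]), 0.59)]
wrist tall_filter [(array([ 544.4, -177.3,    4. ]), 0.93)]
True 30.1583 [-1.07284424  0.00298063  0.00122237]
```

View pics/m9.png

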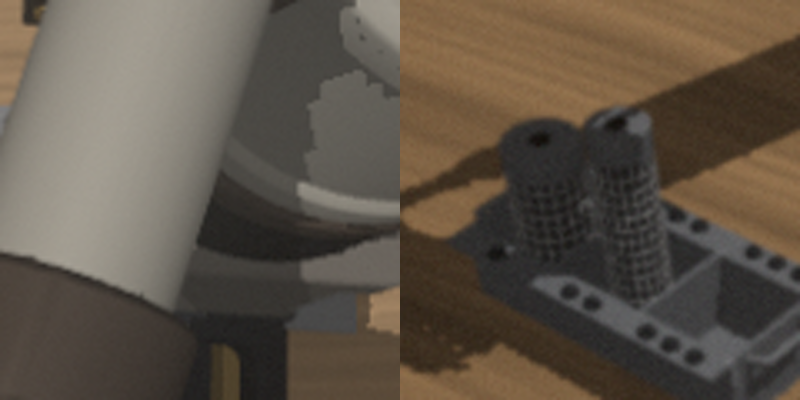

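View pics/top9.png

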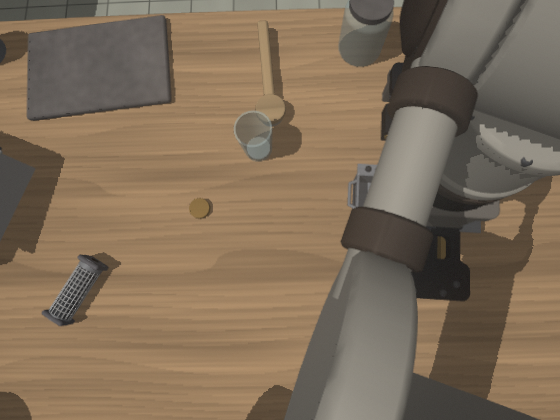

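In the scene view both filters stand upright in their pockets, but the arm hides the caddy from the top camera. I move it aside and check once more.

```bash
python3 - <<'E'
from workcell import manip, effector, readout, vision, nets
from h import *
O=[np.pi,0,np.radians(84.7)]
print(readout.get_obs()["tcp_pos"])
manip.movep((480,80,320),O); manip.sleep(0.3)
o=readout.get_obs();print(o["tcp_pos"],o["force"],o["time_s"])
T=vision.capture("top");S=vision.capture("scene")
def crop(p,X,r=60):
    u,v=map(int,proj(p,X));im=p["pixels"].copy();im=im[max(v-r,0):v+r,max(u-r,0):u+r];return cv2.resize(im,(400,400),interpolation=cv2.INTER_CUBIC)
cv2.imwrite("pics/m10.png",np.hstack([crop(T,(545,-200,60)),crop(S,(545,-200,90))]))
for c,p in(("scene",S),("top",T)):
    for q in("short_filter","tall_filter"):print(c,q,[(at(p,d["point"],4).round(1),d["score"]) for d in nets.tip_of(q,c)])
E
```

```text
[480.10886138 -60.40193581 299.74581384]
[480.0747991   78.88873054 319.70974928] [-0.6674427  -0.82639449  0.35601375] 31.0833
scene short_filter [(array([ 549.8, -248.3,    4. ]), 0.61)]
scene tall_filter [(array([ 542.5, -180.3,    4. ]), 0.94)]
top short_filter [(array([ 538.7, -255.5,    4. ]), 0.61)]
top tall_filter [(array([ 548.6, -185.4,    4. ]), 0.84)]
```

View pics/m10.png

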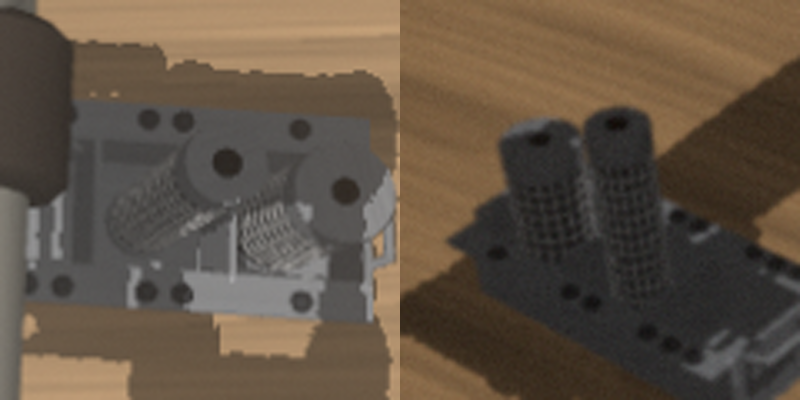

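```bash
python3 - <<'E'
from workcell import manip, vision
from h import *
T=vision.capture("top");S=vision.capture("scene")
for p,L in((T,((345,191,114),(227,163,154))),(S,((540,139,114),(616,123,154)))):
    u,v=map(int,proj(p,(545,-200,60 if p is T else 90)))
    for a,b,z in L:
        a=a-(400 if p is S else 0); px=((a+.5)*.3-.5+u-60,(b+.5)*.3-.5+v-60);print(at(p,px,z).round(1))
manip.sleep(0.5); manip.sign_off()
E
```

```text
[ 538.7 -254.7  114. ]
[ 545.3 -181.6  154. ]
[ 538.3 -252.4  114. ]
[ 545.  -179.7  154. ]
the job is handed in; nothing more can be done
```

Both filters are in the caddy in the order you asked for, and the job is handed in at about 32 s of the 67 s allowed.

- **Short filter:** it went into pocket one first. I lowered it until it touched the floor at the expected height (TCP z = 72.0 mm), then let go.
- **Tall filter:** it went into pocket two second. It touched the floor at TCP z = 99.0 mm, also as expected, and then I let go.
- **Final check:** the centres of the filter tops, measured from the top and scene cameras, lie within about 2 mm of the pocket centres, so both stand upright. The arm is well clear, and the spare, tumbler and lid were not touched.
- **Disagreements:** the scene camera placed the caddy about 6–8 mm away from where the top and wrist cameras put it. I relied mostly on those two. In the last pictures the networks' estimates of the filter bases, which are partly hidden in the pockets, scattered by up to about 12 mm. At one point a network also mistook the short filter for the tall one in the wrist picture, with a low score (0.38). The floor contacts and the top-of-filter positions contradicted none of the placements.

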